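Find the unlocked swing lid of the marking-out chest and push it open

ROBOT

A 7-joint arm with a two-finger parallel gripper is mounted at the origin on the work surface. World frame = base frame: x ahead of the robot, y to its left, z up, the work surface at z = 0. Lengths are in m, angles in degrees, forces in N, time in s.
With the tool pointing down it reaches from about 0.425 to 0.925 m from the base axis. Payload 6.8 kg.
Tool frame: the origin (TCP) lies between the finger pads; the fingertips stand 8 mm ahead of it and the grasp point (between the pads) lies 11 mm behind it (tips_ahead is the distance from the TCP to the fingertips, in m); z points along the fingers, y is the line along which they close (so a half turn about z gives the same grasp; the last joint's range is limited). The gripper opens to 88 mm and grips with 3 to 60 N. Pads are 20 mm wide; open, the fingers measure 115 mm over their backs; the gripper's body (75 mm by 178 mm) begins 61 mm behind the grasp point.
Start: joints at [-80.163, 27.33, 1.283, 89.118, -0.659, 63.558, -4.761], TCP at [0.186, 0.649, 0.231] pointing down, gripper open.
Joint ranges: [-169.35, 169.35], [-19.33, 120.38], [-80.79, 83.38], [13.8, 139.57], [-78.32, 258.32], [9.67, 109.79], [-169.56, 169.56]. Speed limits (degrees/s): [136.94, 136.94, 180, 180, 180, 180, 180].

INTERFACE

Orientations are given as [roll, pitch, yaw] about the fixed x, y, z axes, in that order (R = Rz(yaw) Ry(pitch) Rx(roll)).
In Python, from station import sense, grab_frame, hand_in, tips_ahead gives the robot as it stands.
- The arm moves only by the tool carry_out, never from a script. Its argument "moves" is a list that holds one entry, the list of rows, each a list of 7 numbers: the closure, from 0 (fully open) to 1 (shut), then the shift along the tool's x, y, z in cm, then the turn, a rotation vector about the tool's x, y, z in rad. In form: [[[hand, x, y, z, rx, ry, rz], ...]]. A call has 1 to 20 rows; each row shifts and turns the commanded pose from where the row before left it, along the tool's axes as they then stand; what a row does not reach is not made up. A row lasts 1/8 s, in which the tool goes at most 62.5 mm and 10.7 degrees, less where a joint would pass 70% of its speed; a pose out of reach is approached as far as the arm can. A call is refused whole if a number of a shift passes 6.25 or a number of a turn 0.188, either way. A call with a gripper value outside its range is refused whole. The fingers move at their own pace and stop on an object; "newtons" is the grip in N (left out, the last holds). Time passes only in rows, so rows that do not move let the fingers close. It gives the time, the measured TCP pose, the force, the opening and the grip force at its end, in the units of the state.
- sense(): the state, without advancing time (a new reading comes with each control period).
- grab_frame(name): name is "scene" or "side" or "wrist"; returns a dict with "pixels" (480x640x3 uint8, red, green, blue), "depth" (480x640 float32, m along the optical axis (not along the pixel's ray), 0 where there is no reading), "fx", "fy", "cx", "cy" (pixels), "eye" and "attitude" of the camera in the world; the wrist camera has in their place "T_tool_cam" (4x4, takes a point from camera to tool coordinates, whose origin is the TCP and whose axes are the flange's). Camera axes: x right, y down, z forward; pixel columns grow to the right and rows downward; lengths in m; the calibration is good to about 2 mm. The wrist camera is an equidistant fisheye: a pixel r from the principal point sees the ray r / f radians off the axis. A picture is of the moment at which its call begins: read the wrist's pose just before it.
- hand_in(): hands the job in; it is judged then, once.
The state is a dict: "time": time; "joints": joint angles; "qd": joint speeds; "effort": joint torques, N m; "ee_pos": TCP position; "eef_rot": TCP orientation; "force": force on the tool from outside, world axes, zero at the start; "ft_torque": the same for the moment, N m; "finger_gap": finger opening in m; "grasp_force": force on a finger pad.
Only numpy, scipy, OpenCV 4.12 (cv2) and the standard library are available. Lean on these libraries where they do the work, as an engineer would, in place of code of your own. Each camera call takes 0.05 s, during which the arm holds its last target. There are 200 camera calls.

TASK

The blue marking-out chest has four identical aluminium swing lids; three are locked and one is not. Press on the lids near one end to find the one that rocks, then push that lid wide open, so that it stands steeply on edge and stays so. Do it by pushing with the fingertips only: pick nothing up, and leave the bottle, scriber, weight and dividers where they are.

Things in the scene. Friction and masses are not known exactly. Their poses are not given: they have to be found in the camera images.
- chest: low blue steel chest, fixed, 75 mm high, 420 mm long (y), 174 mm deep (x, away from the robot); z up; origin on the bench under the middle of the row of lids. Near wall ends at x = -56 mm; solid back ledge x = 46 to 118 mm. Four identical lids lie flush in its top in a row along y, each over its own compartment 65 mm deep below the lid. Nothing outside shows which are locked
- place_1 (a point): centre of the top face of the lid in place 1 of 4 (1 at the chest's -y end, 4 at its +y end, 102 mm apart); axes as the chest's. Lid: aluminium plate 90 mm (x) by 88 mm (y), 4 mm thick, in an opening 93 by 92 mm. Its pivot runs along y under this point, between two brass pin heads. A locked lid does not move at all when pressed
- place_2 (a point): centre of the top face of the lid in place 2 of 4 (1 at the chest's -y end, 4 at its +y end, 102 mm apart); axes as the chest's. Lid: aluminium plate 90 mm (x) by 88 mm (y), 4 mm thick, in an opening 93 by 92 mm. Its pivot runs along y under this point, between two brass pin heads. A locked lid does not move at all when pressed
- place_3 (a point): centre of the top face of the lid in place 3 of 4 (1 at the chest's -y end, 4 at its +y end, 102 mm apart); axes as the chest's. Lid: aluminium plate 90 mm (x) by 88 mm (y), 4 mm thick, in an opening 93 by 92 mm. Its pivot runs along y under this point, between two brass pin heads. A locked lid does not move at all when pressed
- place_4 (a point): centre of the top face of the lid in place 4 of 4 (1 at the chest's -y end, 4 at its +y end, 102 mm apart); axes as the chest's. Lid: aluminium plate 90 mm (x) by 88 mm (y), 4 mm thick, in an opening 93 by 92 mm. Its pivot runs along y under this point, between two brass pin heads. A locked lid does not move at all when pressed
- rocker (a joint): angle (rad) of the one unlocked lid, whichever place it is in: 0 flush; positive with its near end (chest -x) down and far end up, negative the other way; stops at +1.4 and -1.4; either way of opening will do. Balanced, with a stiff pivot: about 1.5 N at 30 mm from the pivot tips it, and it stays at the angle where it is left
- bottle: blue plastic bottle with black cap, 42 mm diameter, 100 mm tall, standing on the bench off the chest's -y end; origin under its centre; to be left alone
- scriber: red-handled scriber, 170 mm long, lying on the bench between robot and chest; origin under its middle; to be left alone
- weight: brass weight, 36 mm diameter, 24 mm tall, standing on the chest's back ledge behind the lids; origin under its centre; to be left alone
- dividers: steel dividers, about 105 mm long, lying flat on the bench off the chest's +y end; origin under their pivot; to be left alone

How it is judged (in metres and radians):
At the end, for the whole second after the job is handed in: the unlocked lid stands open by more than 1.05 rad (60 degrees) either way and is at rest; the bottle, scriber, weight and dividers are within 25 mm of where they began ((value of joint rocker above 1.05 rad or value of joint rocker below -1.05 rad) and velocity of joint rocker between -0.1 and 0.1 rad/s and distance of each of bottle, scriber, weight, dividers from where it was at the start of the episode below 0.025 m); the robot touches nothing.
It fails at once if bottle moved, lifted or carried (more than 25 mm) (distance of bottle from where it was at the start of the episode above 0.025 m).
It fails at once if scriber moved, lifted or carried (more than 25 mm) (distance of scriber from where it was at the start of the episode above 0.025 m).
It fails at once if brass weight moved, lifted or carried (more than 25 mm) (distance of weight from where it was at the start of the episode above 0.025 m).
It fails at once if dividers moved, lifted or carried (more than 25 mm) (distance of dividers from where it was at the start of the episode above 0.025 m).
It also fails if it takes over 45 s, if anything falls off the work surface, if the arm or the gripper's body presses on something with over 40 N, if the wrist force passes 120 N, or if a joint passes its speed limit or range.

## Working session

There is one attempt and no reset: what is moved stays moved. The work goes in short steps, Python scripts to look and compute and a tool call to move; the robot and the scene stay as the last step left them, time stands still between calls to the robot, and variables do not carry over. Pictures are saved under pics/ and viewed, at most 10 in all, crops included, and the job is handed in when it is done.

Besides the shell and the picture viewer there is one more tool, called after "Request:" as name([rows], argument=value, ...), one row to a line, values as JSON. carry_out: Moves the arm, as the interface text tells. Its arguments: {"type":"object","properties":{"moves":{"type":"array"},"newtons":{"type":"number"}},"required":["moves"]}

```bash
mkdir -p pics
cat > h.py <<'E'
import numpy as np, cv2
from scipy.spatial.transform import Rotation as R
from station import sense, grab_frame, hand_in, tips_ahead
E
python3 - <<'E'
from h import *
s=sense(); print(s['time'],s['ee_pos'],s['eef_rot'],s['finger_gap'],tips_ahead if not callable(tips_ahead) else tips_ahead())
for n in ("scene","side"):
    f=grab_frame(n); cv2.imwrite(f"pics/{n}0.png",f["pixels"][:,:,::-1]); np.savez(f"{n}0.npz",**f); print(n,f['eye'],f['attitude'],f['fx'],f['cx'],f['cy'])
E
```

```text
0.0 [0.1862845  0.64820645 0.2297021 ] [-1.79900046e+02  9.48315115e-03  1.63971028e+02] 0.08776162088773372 0.008
scene [0.87641511 0.42794252 0.8455317 ] [-147.87437211    0.79328194  144.84374984] 435.7298214103693 319.09530139026776 233.50545459415196
side [ 0.42721596 -0.76973517  0.74052627] [-129.28420079    0.77873874  -11.27025318] 496.09106046997437 316.4300794513846 239.79559445143747
```

View pics/scene0.png

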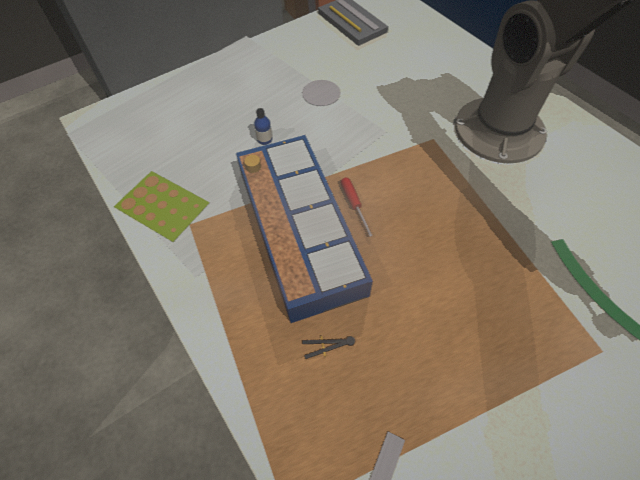

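View pics/side0.png

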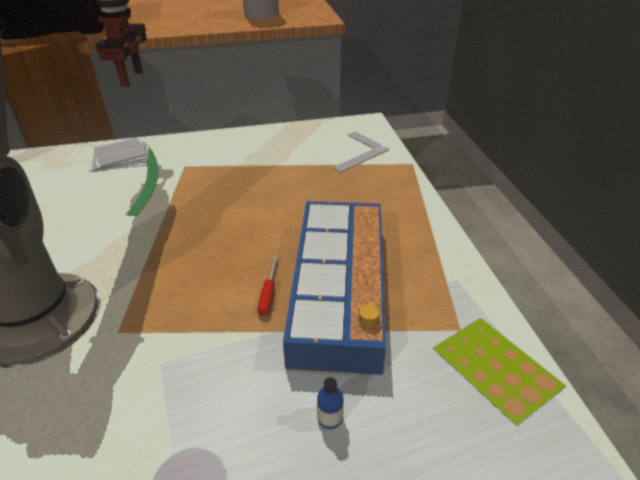

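The scene view shows lids 1–4 at about (292,157), (304,188), (319,226) and (335,266). The side view has them at (318,320), (322,280), (325,246) and (329,217). The weight sits at the -y end of the ledge, and the scriber lies on the near side.

```bash
cat >> h.py <<'E'
def cloud(f):
    v,u=np.mgrid[0:480,0:640]; d=f['depth']
    p=np.stack([(u-f['cx'])/f['fx']*d,(v-f['cy'])/f['fy']*d,d],-1)
    return p@R.from_euler('xyz',f['attitude'],degrees=True).as_matrix().T+f['eye']
E
python3 - <<'E'
from h import *
px={'scene':[(292,157),(304,188),(319,226),(335,266)],'side':[(318,320),(322,280),(325,246),(329,217)]}
oth={'scene':[('bottle',263,128),('weight',253,160),('scrH',350,190),('scrTip',369,232),('div',350,341)],'side':[('bottle',330,405),('weight',369,315),('scrH',265,300),('scrTip',276,260)]}
for n in px:
    f=dict(np.load(n+'0.npz')); P=cloud(f)
    for u,v in px[n]: print(n,P[v,u].round(3))
    for k,u,v in oth[n]: print(k,P[v,u].round(3))
    c=P[240,320]
    m=(f['depth']>0)&(abs(P[...,2]-.075)<.006)&(abs(P[...,0]-.6)<.3)&(abs(P[...,1])<.4)
    m=cv2.morphologyEx(m.astype(np.uint8),cv2.MORPH_OPEN,np.ones((3,3)))
    k,l,st,_=cv2.connectedComponentsWithStats(m); i=1+st[1:,4].argmax()
    q=P[l==i]; r=cv2.minAreaRect(q[:,:2].astype(np.float32)); print(n,len(q),np.median(q[:,2]),r)
E
```

```text
scene [ 0.537 -0.183  0.077]
scene [ 0.565 -0.091  0.076]
scene [0.596 0.011 0.075]
scene [0.626 0.108 0.078]
bottle [ 0.535 -0.321  0.059]
weight [ 0.624 -0.207  0.102]
scrH [ 0.46  -0.056  0.026]
scrTip [0.491 0.057 0.014]
div [0.677 0.23  0.007]
scene 12848 0.0758474812042862 ((0.6102529764175415, -0.04904058575630188), (0.4221251606941223, 0.17451557517051697), 74.18348693847656)
side [ 0.536 -0.192  0.077]
side [ 0.564 -0.094  0.077]
side [0.59  0.004 0.077]
side [0.62  0.101 0.077]
bottle [ 0.522 -0.355  0.067]
weight [ 0.62  -0.219  0.1  ]
scrH [ 0.452 -0.077  0.028]
scrTip [0.491 0.067 0.001]
side 12408 0.07655160232601549 ((0.6079578399658203, -0.04771050810813904), (0.4245101809501648, 0.1743626594543457), 74.2103500366211)
```

Request:
carry_out([
  [[1,-3.33,-2.51,0,0,0,0],[1,-3.33,-2.51,0,0,0,0],[1,-3.33,-2.51,0,0,0,0],[1,-3.33,-2.51,0,0,0,0],[1,-3.33,-2.51,0,0,0,0],[1,-3.33,-2.51,0,0,0,0],[1,-3.33,-2.51,0,0,0,0],[1,-3.33,-2.51,0,0,0,0],[1,-3.33,-2.51,0,0,0,0],[1,-3.33,-2.51,0,0,0,0],[1,-3.33,-2.51,0,0,0,0],[1,-3.33,-2.51,0,0,0,0],[1,-3.33,-2.51,0,0,0,0],[1,-3.33,-2.51,0,0,0,0],[1,-3.33,-2.51,0,0,0,0],[1,-3.33,-2.51,0,0,0,0],[1,0,0,0,0,0,0],[1,0,0,0,0,0,0]],
], newtons=20)

```text
time: 2.35
ee_pos: [0.587, 0.1162, 0.2302]
eef_rot: [-180.0, -0.1, 164.0]
force: [0.6, 0.1, 0.0]
finger_gap: 0.0004
grasp_force: 0.0
```

```bash
cat >> h.py <<'E'
O=np.array([.5792,-.0400,0]); C=R.from_euler('z',-15.8,degrees=True).as_matrix()
def where():
    s=sense(); print(round(s['time'],2),'tip chest mm',(1e3*(C.T@(s['ee_pos']-O)-[0,0,.008])).round(1),s['eef_rot'].round(2),'F',np.round(s['force'],1),s['finger_gap'].round(3))
E
python3 -c "
from h import *
where()"
```

```text
Traceback (most recent call last):
  File "h.py", line 10, in where
    s=sense(); print(round(s['time'],2),'tip chest mm',(1e3*(C.T@(s['ee_pos']-O)-[0,0,.008])).round(1),s['eef_rot'].round(2),'F',np.round(s['force'],1),s['finger_gap'].round(3))
                                                                                                                                                        ^^^^^^^^^^^^^^^^^^^^^
AttributeError: 'float' object has no attribute 'round'
```

Request:
carry_out([
  [[1,0,0,3.5,0,0,0],[1,0,0,3.5,0,0,0],[1,0,0,3.5,0,0,0],[1,0,0,2.7,0,0,0],[1,0,0,0.5,0,0,0],[1,0,0,0.5,0,0,0],[1,0,0,0.4,0,0,0],[1,0,0,0.4,0,0,0],[1,0,0,0,0,0,0]],
])

```text
time: 3.48
ee_pos: [0.5881, 0.1159, 0.081]
eef_rot: [180.0, 0.1, 164.0]
force: [1.4, 0.7, 0.4]
finger_gap: 0.0
grasp_force: 0.4
```

```bash
sed -i "s/s\['finger_gap'\].round(3)/round(s['finger_gap'],3)/" h.py
python3 -c "
from h import *
where()"
```

```text
3.48 tip chest mm [-33.9 152.4  73. ] [1.7996e+02 5.0000e-02 1.6397e+02] F [1.4 0.7 0.4] 0.0
```

Request:
carry_out([
  [[1,0,0,0.2,0,0,0],[1,0,0,0.3,0,0,0],[1,0,0,0,0,0,0]],
])

```text
time: 3.85
ee_pos: [0.588, 0.1156, 0.0756]
eef_rot: [180.0, 0.0, 164.0]
force: [2.0, 0.9, -0.9]
finger_gap: 0.0003
grasp_force: 1.4
```

Lid 4 gave way under almost no force, with the tips 7 mm below the lid top, so it is the unlocked one. I'll push deeper, then sweep toward the pivot.

Request:
carry_out([
  [[1,-0.2,0,0.3,0,0,0],[1,-0.2,0,0.4,0,0,0],[1,0,0,0.5,0,0,0],[1,0,0,0.5,0,0,0],[1,0,0,0.6,0,0,0],[1,-0.2,0,0,0,0,0],[1,-0.2,0,0,0,0,0],[1,-0.2,0,0,0,0,0],[1,-0.2,0,0,0,0,0],[1,-0.2,0,0,0,0,0],[1,-0.2,0,0,0,0,0],[1,0,0,0,0,0,0]],
])

```text
time: 5.35
ee_pos: [0.6033, 0.1111, 0.0527]
eef_rot: [180.0, 0.0, 164.0]
force: [-0.6, 1.7, 0.3]
finger_gap: 0.0005
grasp_force: 0.4
```

Run:
```python
from h import *
where()
f=grab_frame('side'); cv2.imwrite('pics/side1.png',cv2.resize(f['pixels'][130:330,200:450,::-1],None,fx=3,fy=3))
```

```text
5.35 tip chest mm [-18.  151.9  44.7] [1.7999e+02 2.0000e-02 1.6396e+02] F [-0.6  1.7  0.3] 0.0
```

View pics/side1.png

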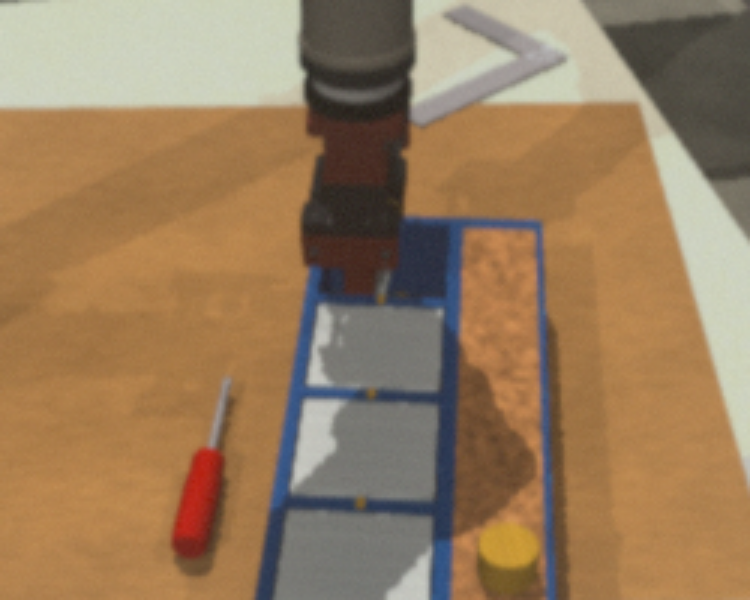

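The crop shows lid 4 standing steeply, with its edge at about (383,285) and its compartment open at (425,260). Next I back the fingers off and lift them clear.

Request:
carry_out([
  [[1,0.3,0,0,0,0,0],[1,0.4,0,0,0,0,0],[1,0.2,0,0.0,0,0,0],[1,0,0,-1,0,0,0],[1,0,0,-2,0,0,0],[1,0,0,-3,0,0,0],[1,0,0,-4,0,0,0],[1,2,2,-4,0,0,0],[1,4,4,-2,0,0,0],[1,4,4,0,0,0,0],[1,4,4,0,0,0,0],[1,0,0,0,0,0,0],[1,0,0,0,0,0,0]],
])

```text
time: 7.02
ee_pos: [0.499, 0.2865, 0.2138]
eef_rot: [180.0, 0.1, 164.0]
force: [-0.2, -1.4, 0.6]
finger_gap: 0.0006
grasp_force: 0.0
```

Run:
```python
from h import *
where()
for n in ('scene','side'):
    f=grab_frame(n); P=(cloud(f)-O)@C
    m=(f['depth']>0)&(abs(P[...,1]-.153)<.04)&(abs(P[...,0])<.05)&(P[...,2]>.085)&(P[...,2]<.14)
    q=P[m]; print(n,len(q)); 
    if len(q)>5: print(np.percentile(q,[5,50,95],axis=0).round(3), np.polyfit(q[:,2],q[:,0],1))
    if n=='side': cv2.imwrite('pics/side2.png',cv2.resize(f['pixels'][130:330,200:450,::-1],None,fx=3,fy=3))
```

```text
7.03 tip chest mm [-166.1  292.3  205.8] [1.7996e+02 8.0000e-02 1.6396e+02] F [-0.2 -1.4  0.6] 0.001
scene 82
[[0.008 0.117 0.115]
 [0.011 0.155 0.117]
 [0.013 0.188 0.119]] [ 0.29595301 -0.02388477]
side 80
[[-0.     0.117  0.089]
 [ 0.006  0.153  0.115]
 [ 0.009  0.189  0.119]] [ 0.27998154 -0.02566312]
```

View pics/side2.png

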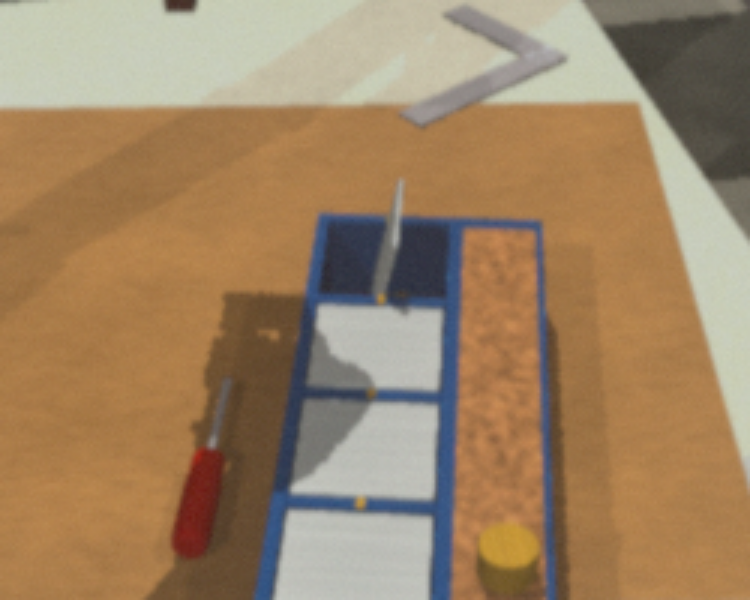

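The crop shows lid 4 standing at about 74° from (380,295) to (400,182). The scriber and weight haven't moved, and the arm is clear.

```bash
python3 -c "
from h import *
print(hand_in())"
```

```text
the job is handed in; nothing more can be done
None
```

The unlocked lid was the one in place 4; I pushed it open to about 74°, it stayed there with the arm clear and nothing else touched, and the job is handed in (no verdict came back).

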